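# Consolidate bracket trays and stack the emptied one

## Task

The middle tray of the dock still holds one left-hand and one right-hand bracket: push each one, sliding it along its lane without lifting it, into the outer tray that holds its own kind, until it is wholly inside that tray and every bracket still stands in its lane. Then lift the emptied tray out and set it down, without dropping it, squarely on the pile of empty trays, edges in line. Leave the other things on the bench where they are.

Things in the scene. Friction and masses are not known exactly. Their poses are not given: they have to be found in the camera images.
- donor_tray: Loose blue tray, 0.16 kg, middle of the dock. 108 (x) by 100 (y) by 22 mm high, flat underside, floor 4 mm. Walls along y up to 22 mm: outer ones 4 mm thick, a divider 10 mm thick at x = 0 to pinch from above. Two lanes 45 mm wide along y at x = -27.5 (front) and +27.5 mm (rear), open at both ends, in line with the outer lanes. Origin: centre of underside, z = 8 mm at start.
- left_tray: Fixed blue tray, same shape and axes as donor_tray, at one outer place of the dock (which side varies). Holds left-hand brackets only: one in the front lane (x = -27.5 mm), two in the rear. A lane takes two with 12 mm to spare. Inner end open to donor_tray, 3 mm gap; outer end closed by the dock's end block. Origin: centre of underside, z = 8 mm.
- right_tray: As left_tray, at the other outer place; holds right-hand brackets only: two in the front lane, one in the rear lane (x = +27.5 mm).
- dock: Fixed grey dock on the bench, 128 (x) by 340 (y) mm, plate 8 mm thick, three trays in a row at y = -103, 0, +103 mm, all with the dock's axes. End blocks up to z = 34 mm beyond |y| = 155 mm; ridges to z = 16 mm along front and rear. The middle tray has 1.5 mm play in x, 3 mm in y. Origin: centre of underside.
- left_new: Left-hand aluminium bracket, 50 g, in donor_tray's front lane. 44 (y, along lane) by 40 (x) by 36 mm high: foot plate 6 mm thick, upright leg 5 mm thick across its middle (y = 0, brass eye). Foot full width at -y; at +y only a tongue 18 mm wide on the -x side (left, looking along +y). Slides with 2.5 mm side play if the leg is pushed low; may tip if high. Origin: centre of underside.
- right_new: Right-hand bracket in donor_tray's rear lane: mirror image of left_new, tongue on the +x side (right, looking along +y). All brackets stand with the tongue towards the tray's +y. Otherwise as left_new. Each new bracket starts within about 12 mm of the middle of its lane, standing on the tray floor (z = 12 mm).
- left_1: Left-hand bracket alone in the front lane of left_tray, near its middle; same shape and axes as left_new, loose.
- left_2: Left-hand bracket in the full rear lane of left_tray; same shape and axes as left_new, loose.
- left_3: Left-hand bracket in the full rear lane of left_tray; same shape and axes as left_new, loose.
- right_1: Right-hand bracket alone in the rear lane of right_tray, near its middle; same shape and axes as right_new, loose.
- right_2: Right-hand bracket in the full front lane of right_tray; same shape and axes as right_new, loose.
- right_3: Right-hand bracket in the full front lane of right_tray; same shape and axes as right_new, loose.
- pile: Fixed pile of two empty blue trays in a flat dark steel holder, to one side of the dock (either side, it varies). Same tray shape and axes as donor_tray (lanes along y). Origin: centre of its underside on the bench; top of the tray walls at z = 50 mm, where the underside of the next tray rests.
- blue_box: Bystander: loose aluminium instrument box with blue top, 110 x 100 x 33 mm, across the dock from the pile. Origin: centre of the underside.
- mouse: Bystander: loose black computer mouse, 100 x 58 x 31 mm, behind the dock. Origin: centre of the underside.
- screwdriver: Bystander: loose screwdriver lying behind the dock.
- pot: Bystander: loose white plastic cup, 70 mm wide, 50 mm high, behind the dock. Origin: centre of the underside.
Mind the look-alikes: they are no part of the job. What is shaped like the right_3 but black is not meant.

How it is judged (in metres and radians):
On the way:
1. both brackets from the middle tray lie wholly in the trays of their own kind (x of left_new in the frame of left_tray between -0.034 and -0.021 m and y of left_new in the frame of left_tray between -0.03 and 0.03 m and z of left_new in the frame of left_tray below 0.008 m and angle between each of left_new, right_new's own z axis and vertical below 0.1 rad and x of right_new in the frame of right_tray between 0.021 and 0.034 m and y of right_new in the frame of right_tray between -0.03 and 0.03 m and z of right_new in the frame of right_tray below 0.008 m), for 0.2 s.
At the end, for the whole second after the job is handed in: Every left-hand bracket stands in its lane in left_tray, every right-hand one in right_tray, upright within 0.1 rad, sticking out of the tray end by 2 mm at most; the empty tray rests flat on the pile, within 10 mm of centred and 0.12 rad of in line, released, at rest (all of step 1 and x of left_1 in the frame of left_tray between -0.034 and -0.021 m and y of left_1 in the frame of left_tray between -0.03 and 0.03 m and z of each of left_1, left_2, left_3 in the frame of left_tray below 0.008 m and angle between each of left_1, left_2, left_3, right_1, right_2, right_3's own z axis and vertical below 0.1 rad and x of left_2 in the frame of left_tray between 0.021 and 0.034 m and y of left_2 in the frame of left_tray between -0.03 and 0.03 m and x of left_3 in the frame of left_tray between 0.021 and 0.034 m and y of left_3 in the frame of left_tray between -0.03 and 0.03 m and x of right_1 in the frame of right_tray between 0.021 and 0.034 m and y of right_1 in the frame of right_tray between -0.03 and 0.03 m and z of each of right_1, right_2, right_3 in the frame of right_tray below 0.008 m and x of right_2 in the frame of right_tray between -0.034 and -0.021 m and y of right_2 in the frame of right_tray between -0.03 and 0.03 m and x of right_3 in the frame of right_tray between -0.034 and -0.021 m and y of right_3 in the frame of right_tray between -0.03 and 0.03 m and horizontal distance between donor_tray and pile below 0.01 m and z of donor_tray in the frame of pile between 0.047 and 0.053 m and angle between the y axis of donor_tray and the y axis of pile, either way round below 0.12 rad and angle between donor_tray's own z axis and vertical below 0.05 rad and linear speed of donor_tray below 0.02 m/s); the robot touches nothing.
It fails at once if a bracket of the middle tray is lifted more than 15 mm out of its lane (height (world z) of any of left_new, right_new above 0.027 m).
It fails at once if the emptied tray is let fall (moves faster than 0.6 m/s with no finger on it) (linear speed of donor_tray above 0.6 m/s and contact force between donor_tray and the fingers below 0.2 N).
It fails at once if the blue-topped box, mouse, screwdriver or pot is moved by more than 30 mm (distance of any of blue_box, mouse, screwdriver, pot from where it was at the start of the episode above 0.03 m).
It also fails if it takes over 59 s, if anything falls off the work surface, if the arm or the gripper's body presses on something with over 40 N, if the wrist force passes 120 N, or if a joint passes its speed limit or range.

## Robot

A 7-joint arm with a two-finger parallel gripper is mounted at the origin on the work surface. World frame = base frame: x ahead of the robot, y to its left, z up, the work surface at z = 0. Lengths are in mm, angles in rad, forces in N, time in s.
With the tool pointing down it reaches from about 400 to 875 mm from the base axis. Payload 19.3 kg.
Tool frame: the origin (TCP) lies at the very end of the fingers, on their centre line; the grasp point (between the pads) lies 19 mm behind it (grip_point_offset is the z of the grasp point in the tool frame, in mm); z points along the fingers, y is the line along which they close (so a half turn about z gives the same grasp; the last joint's range is limited). The gripper opens to 85 mm and grips with 20 to 120 N. Pads are 22 mm wide; open, the fingers measure 114 mm over their backs; the gripper's body (76 mm by 85 mm) begins 54 mm behind the grasp point. The pads swing forward as they close: fully open they stand 13 mm farther back than shut.
Start: joints at [-1.345, 0.521, -0.036, 1.599, 0.021, 1.021, -0.113], TCP at [182.21, 597.841, 231.291] pointing down, gripper open.
Joint ranges: [-2.91, 2.91], [-0.3, 2.13], [-1.5, 1.42], [0.17, 2.43], [-1.26, 4.41], [0.16, 1.93], [-2.52, 2.52]. Speed limits (rad/s): [1.89, 1.89, 2.39, 2.39, 3.01, 3.01, 3.01].

## Interface

Orientations are given as a 3x3 rotation matrix whose columns are the frame's x, y, z axes.
In Python, from workcell import movep, movel, goto_joints, open_gripper, clamp, wait, inverse_kinematics, read_state, camera, PlanningError, finish_job, grip_point_offset gives the robot as it stands. Calls block until the motion is done:
- movep(position, orientation): joint-space move of the TCP to a pose.
- movel(position, frame=None, max_speed=150, guard=None): straight line of the TCP; frame=None keeps the orientation; max_speed is the mean speed in mm/s. With guard (N) it stops when the force on the tool has changed by that much, and returns True; else False.
- goto_joints(angles): joint-space move.
- open_gripper() and clamp(): open the fingers fully, or close them until they stop; the grip force is fixed at half the most.
- wait(seconds).
- inverse_kinematics(position, orientation): joint angles nearest the present ones, or None.
- read_state(): the state.
- camera(name): name is "scene" or "top" or "wrist"; returns a dict with "image" (384x512x3 uint8, blue, green, red), "range_z" (384x512 float32, mm along the optical axis (not along the pixel's ray), 0 where there is no reading), "fx", "fy", "cx", "cy" (pixels), "cam_to_world" (4x4, takes a point from camera to world coordinates). Camera axes: x right, y up, looking along -z (the intrinsics and any distortion apply to the point x, -y, -z); pixel columns grow to the right and rows downward; lengths in mm; the calibration is good to about 2 mm. The wrist camera is an equidistant fisheye: a pixel r from the principal point sees the ray r / f radians off the axis. A picture is of the moment at which its call begins.
A pose or a line that the arm cannot do raises PlanningError and nothing moves.
- finish_job(): hands the job in; it is judged then, once.
The state is a dict: "time": time; "qpos": joint angles; "qvel": joint speeds; "joint_efforts": joint torques, N m; "eef_pos": TCP position; "tool_rot": TCP orientation; "ft_force": force on the tool from outside, world axes, zero at the start; "torque": the same for the moment, N m; "finger_gap": finger opening in mm; "gripper_force": force on a finger pad.
Only numpy, scipy, OpenCV 4.12 (cv2) and the standard library are available. Lean on these libraries where they do the work, as an engineer would, in place of code of your own. Each camera call takes 0.05 s, during which the arm holds its last target. There are 200 camera calls.

## Working session

There is one attempt and no reset: what is moved stays moved. The work goes in short steps, each a Python script; the robot and the scene stay as the last script left them, time stands still between calls to the robot, and variables do not carry over. Pictures are saved under pics/ and viewed, at most 10 in all, crops included, and the job is handed in when it is done.

```bash
ls; mkdir -p pics
python3 - <<'E'
from workcell import *
import cv2,numpy as np
for n in("scene","top"):
    c=camera(n); cv2.imwrite(f"pics/{n}0.png",c["image"]); np.savez(f"{n}0.npz",**c)
    print(n,c["fx"],c["fy"],c["cx"],c["cy"],np.round(c["cam_to_world"],3).tolist(),(c["range_z"]>0).mean())
    print([k for k in c])
s=read_state();print(s["time"],s["eef_pos"],np.round(s["tool_rot"],3),s["ft_force"],grip_point_offset)
E
```

```text
pics
scene 459.6800049054618 459.6800049054618 263.34047306848123 188.85816977015085 [[-0.008, -0.822, 0.57, 1096.05], [1.0, -0.014, -0.006, -20.123], [0.013, 0.57, 0.822, 954.822], [0.0, 0.0, 0.0, 1.0]] 0.9961191813151041
['image', 'range_z', 'fx', 'fy', 'cx', 'cy', 'cam_to_world']
top 370.3308406730591 370.3308406730591 257.8753717502745 189.51654251367117 [[0.024, 0.994, -0.102, 378.53], [-0.999, 0.022, -0.024, -11.779], [-0.022, 0.103, 0.994, 902.064], [0.0, 0.0, 0.0, 1.0]] 0.9957275390625
['image', 'range_z', 'fx', 'fy', 'cx', 'cy', 'cam_to_world']
0.1 [182.14275923 597.55899431 230.79267047] [[-0.957  0.292 -0.   ]
 [ 0.292  0.957 -0.001]
 [-0.    -0.001 -1.   ]] [ 0.51363717  1.02778801 -0.02357209] -18.700000000000003
```

View pics/scene0.png

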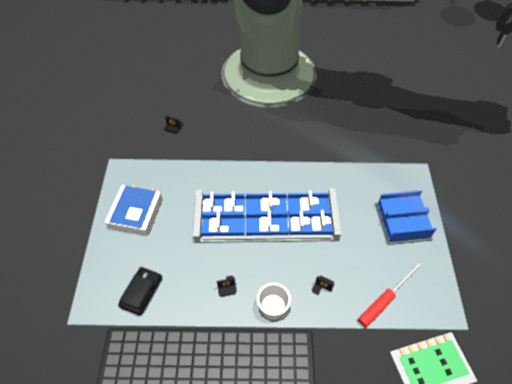

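View pics/top0.png

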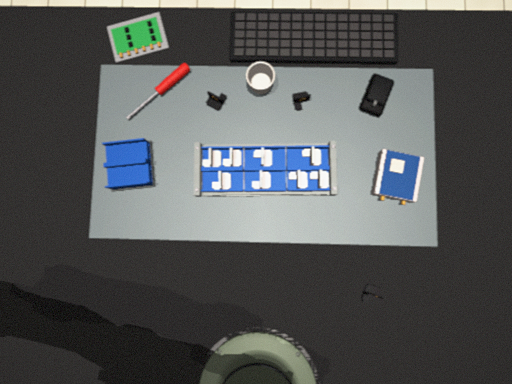

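The pile is on the +y side. The +y tray has one bracket in front and two at the rear, so it is left_tray, and right_tray is at -y. Next I measure poses from the depth points.

```bash
cat > h.py <<'E'
import numpy as np,cv2
def cloud(c):
    z=c["range_z"].astype(float); h,w=z.shape; v,u=np.mgrid[:h,:w]
    P=np.stack([(u-c["cx"])/c["fx"]*z,-(v-c["cy"])/c["fy"]*z,-z],-1)
    T=c["cam_to_world"]; return P@T[:3,:3].T+T[:3,3], z>0
def ray(c,u,v,zp):
    T=c["cam_to_world"];d=T[:3,:3]@np.array([(u-c["cx"])/c["fx"],-(v-c["cy"])/c["fy"],-1.]);o=T[:3,3]
    return o+d*(zp-o[2])/d[2]
def blue(c): 
    s=cv2.cvtColor(c["image"],cv2.COLOR_BGR2HSV); return (abs(s[...,0].astype(int)-112)<14)&(s[...,1]>140)
E
python3 - <<'E'
from h import *
for n in("scene","top"):
    c=dict(np.load(f"{n}0.npz")); P,ok=cloud(c); b=blue(c)
    # bench z
    m=(abs(P[...,0]-500)<30)&(abs(P[...,1]-200)<20)&ok; print(n,"bench z",P[m][:,2].mean(),P[m][:,2].std())
    nl,lab,st,ce=cv2.connectedComponentsWithStats(cv2.dilate(b.astype(np.uint8),np.ones((5,5))))
    for i in range(1,nl):
        if st[i,4]<300: continue
        m=(lab==i)&b&ok; Q=P[m]; print(i,st[i],Q.mean(0).round(1),np.percentile(Q[:,2],[2,50,98]).round(1))
        for lo,hi in((20,36),(38,60)):
            q=Q[(Q[:,2]>lo)&(Q[:,2]<hi)][:,:2]
            if len(q)>60:
                print("  ",lo,len(q),[np.round(x,1) for x in cv2.minAreaRect(q.astype(np.float32))])
    m=ok&(P[...,2]>39)&(P[...,2]<60)&(P[...,0]>350)&(P[...,0]<700)&(abs(P[...,1])<180)&~b
    nl,lab,st,ce=cv2.connectedComponentsWithStats(m.astype(np.uint8))
    for i in range(1,nl):
        if st[i,4]>4: print(" leg",st[i,4],P[lab==i].mean(0).round(1))
    m=ok&(P[...,2]>5)&(P[...,2]<60)&(P[...,0]>350)&(P[...,0]<640)&(abs(P[...,1]+0)<220)
    nl,lab,st,ce=cv2.connectedComponentsWithStats(m.astype(np.uint8)); i=1+st[1:,4].argmax()
    print(" dock",[np.round(x,1) for x in cv2.minAreaRect(P[lab==i][:,:2].astype(np.float32))])
    m=m&(P[...,2]>28)&(P[...,2]<38)&~b&(lab==i)
    im=c["image"]; 
    x0=(85,150,460,270) if n=="scene" else (90,120,350,215)
    cv2.imwrite(f"pics/{n}z.png",cv2.resize(im[x0[1]:x0[3],x0[0]:x0[2]],None,fx=2.1 if n=="scene" else 3,fy=2.1 if n=="scene" else 3,interpolation=cv2.INTER_CUBIC))
E
```

```text
scene bench z 0.8618442810171489 1.8384234538916773
1 [ 109  185   48   44 1373] [ 507.6 -324.4   33.1] [29.6 33.1 36.8]
   20 849 [array([ 510.2, -322.5]), array([ 74.6, 102.4]), np.float64(79.3)]
2 [ 376  189   62   54 2523] [530.1 319.3  33.4] [ 9.  32.3 51.5]
   20 1252 [array([524.8, 324.2]), array([108.9, 100.4]), np.float64(7.1)]
   38 490 [array([524.6, 323.7]), array([108.2,  99.2]), np.float64(6.9)]
3 [ 199  191  136   47 4701] [520.1  -8.5  18.6] [ 9.  15.1 32.1]
   20 1115 [array([520.8,  -5.8]), array([109.9, 303.6]), np.float64(1.7)]
 leg 46 [495.3 -85.4  46. ]
 leg 42 [492.9   2.8  46.9]
 leg 48 [491.   98.4  46.6]
 leg 38 [ 502.  -135.9   48.1]
 leg 47 [ 550.9 -117.2   46.6]
 leg 47 [5.465e+02 4.000e-01 4.740e+01]
 leg 44 [544.9  74.3  46.6]
 leg 50 [544.7 123.6  46.4]
 dock [array([516.4,  -7.7]), array([139.4, 345.7]), np.float64(1.9)]
top bench z 0.9455188448786117 1.4981677132917617
10 [ 101  137   53   54 2488] [524.1 321.6  34.3] [10.1 32.5 51.4]
   20 1476 [array([522.4, 324.6]), array([106.,  99.]), np.float64(7.7)]
   38 422 [array([523.6, 324.5]), array([108.3,  97.7]), np.float64(7.7)]
11 [ 199  143  133   50 4988] [521.1  -8.4  17.5] [ 8.9 13.1 32.5]
   20 916 [array([519.7,  -6.1]), array([107.3, 306.3]), np.float64(2.0)]
12 [ 378  149   43   52 1611] [ 505.6 -323.4   33. ] [29.9 32.9 36. ]
   20 1096 [array([ 510.2, -322.1]), array([ 75. , 101.9]), np.float64(79.3)]
 leg 48 [543.9  75.9  48. ]
 leg 41 [546.5   2.   47.2]
 leg 50 [ 552.  -115.6   46.3]
 leg 51 [542.9 125.7  47.7]
 leg 54 [ 497.6 -134.6   46.7]
 leg 50 [489.4 100.2  47.8]
 leg 46 [494.    4.3  47.3]
 leg 47 [496.6 -83.7  47.2]
 dock [array([520.6,  -4.3]), array([128.7, 338.5]), np.float64(1.7)]
```

```bash
cat >> h.py <<'E'
YAW=np.deg2rad(1.9); D=np.array([520.3,-5.9])
def R(a): c,s=np.cos(a),np.sin(a); return np.array([[-s,c,0],[c,s,0],[0,0,-1.]])
def L(x,y,z): c,s=np.cos(YAW),np.sin(YAW); return [D[0]+c*x-s*y,D[1]+s*x+c*y,z]
def loc(p): c,s=np.cos(YAW),np.sin(YAW); d=np.asarray(p)[...,:2]-D; return np.stack([d[...,0]*c+d[...,1]*s,-d[...,0]*s+d[...,1]*c],-1)
def legs(c):
    P,ok=cloud(c); q=loc(P); m=ok&(P[...,2]>39)&(P[...,2]<60)&(abs(q[...,0])<60)&(abs(q[...,1])<165)&~blue(c)
    nl,lab,st,ce=cv2.connectedComponentsWithStats(m.astype(np.uint8))
    for i in range(1,nl):
        if st[i,4]>4: print(" leg",st[i,4],q[lab==i].mean(0).round(1),"z",P[lab==i][:,2].mean().round(1),P[lab==i][:,2].max().round(1))
E
python3 - <<'E'
from workcell import *
from h import *
clamp()
movep(L(-27.5,-14,80),R(YAW)); 
print(read_state()["time"],read_state()["finger_gap"],read_state()["qpos"])
print(movel(L(-27.5,-14,21),max_speed=80,guard=15))
s=read_state();print(s["eef_pos"],s["ft_force"])
print(movel(L(-27.5,64.5,21),max_speed=50,guard=20))
s=read_state();print(s["time"],loc(s["eef_pos"]),s["eef_pos"][2],s["ft_force"])
movel(L(-27.5,58,21),max_speed=60)
movel(L(-27.5,58,80),max_speed=150)
movel(L(27.5,30,80),max_speed=150)
legs(camera("top"));print();legs(camera("scene"))
print(read_state()["time"])
E
```

```text
3.3833 0.08174534467296485 [-0.31809039  0.58193851  0.3205139   2.07233476 -0.3457989   0.53724123
  0.2872113 ]
False
[493.50523488 -20.90223146  21.2993833 ] [-0.52132588 -0.10367337  0.84163761]
False
5.9917 [-27.49532177  64.31385833] 21.005872448991926 [ 0.2223163  -0.22883581 -0.17067309]
 leg 52 [  28.2 -110.8] z 46.4 52.0
 leg 54 [ -27.  -127.8] z 46.8 50.8
 leg 49 [-26.8 -76.9] z 46.9 52.3

 leg 46 [-27.3 -78.5] z 46.2 51.9
 leg 41 [-24.4  77.4] z 46.5 52.1
 leg 40 [-25.6 121.1] z 46.3 50.7
 leg 38 [ -22.7 -129.3] z 47.7 52.3
 leg 49 [  27.5 -112.3] z 46.4 51.2
 leg 49 [26.9  5.3] z 47.1 52.0
 leg 44 [27.1 79.3] z 46.3 52.4
 leg 49 [ 28.  128.7] z 46.1 51.5
7.45
```

Run:
```python
from workcell import *
from h import *
print(movel(L(27.5,30,21),max_speed=80,guard=15))
print(movel(L(27.5,-66,21),max_speed=50,guard=20))
s=read_state();print(s["time"],loc(s["eef_pos"]),s["eef_pos"][2],s["ft_force"])
movel(L(27.5,-59,21),max_speed=60)
movel(L(27.5,-59,80),max_speed=150)
open_gripper()
movel(L(0,0,110),R(YAW),max_speed=150)
legs(camera("scene"))
w=camera("wrist"); cv2.imwrite("pics/w1.png",w["image"]); np.savez("w1.npz",**w)
c=camera("scene"); cv2.imwrite("pics/s1.png",cv2.resize(c["image"][150:290,180:350],None,fx=3.5,fy=3.5,interpolation=cv2.INTER_CUBIC))
s=read_state();print(s["time"],s["finger_gap"])
```

```text
False
False
10.4 [ 27.5140749  -65.91955174] 20.973191135367255 [-0.09158889  0.60407499 -0.0676178 ]
 leg 45 [-28.  -78.6] z 46.5 50.9
 leg 39 [-24.4  77.5] z 46.6 52.5
 leg 38 [-25.5 121.1] z 47.0 51.5
 leg 38 [ -22.5 -129.3] z 48.1 53.0
 leg 44 [  29.1 -123.3] z 46.9 51.1
 leg 41 [ 30.5 -79.3] z 47.4 52.9
 leg 44 [27.2 79.4] z 46.3 51.0
 leg 45 [ 27.6 128.8] z 46.5 50.7
12.7667 85.42010918179744
```

View pics/w1.png

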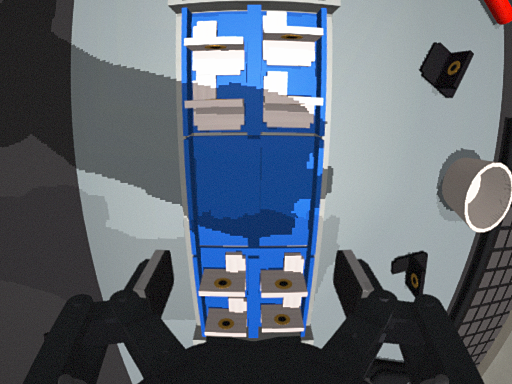

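View pics/s1.png

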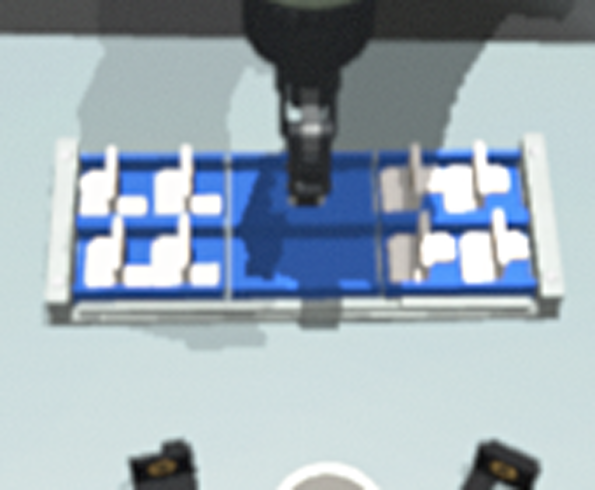

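Both brackets are in their trays and the donor tray is empty. Fisheye view: its seams are at rows 135 and 247 and the divider is at about col 257. Now I grip the divider.

Run:
```python
from workcell import *
from h import *
print(movel(L(0,0,22),max_speed=90,guard=10))
s=read_state();print(s["eef_pos"],s["ft_force"])
clamp()
s=read_state();print(s["time"],s["finger_gap"],s["gripper_force"],s["ft_force"])
movel(L(0,0,40),max_speed=50)
movel(L(0,0,140),max_speed=100)
s=read_state();print(s["time"],s["finger_gap"],s["gripper_force"],s["ft_force"])
c=camera("scene"); cv2.imwrite("pics/s2.png",c["image"][90:300,150:460]); legs(c)
P,ok=cloud(c); m=ok&blue(c)&(P[...,2]>105)&(P[...,2]<170); q=loc(P[m]);print(m.sum(),P[m].min(0),P[m].max(0),[np.round(x,1) for x in cv2.minAreaRect(q.astype(np.float32))])
```

```text
False
[520.59481639  -5.88708628  22.44323609] [0.0073473  0.21220894 0.30535453]
14.575 8.091717170734949 58.9917129278183 [-2.40570907  0.52079005  7.91756781]
16.2333 7.524293821141691 58.60198259353638 [ 0.21955038  0.76033652 -2.28043586]
 leg 45 [-27.5 -78.7] z 46.2 52.3
 leg 38 [-25.   77.5] z 46.6 50.3
 leg 40 [-25.3 121.1] z 46.4 52.0
 leg 39 [ -22.6 -129.4] z 47.3 51.0
 leg 44 [  29.2 -123.2] z 47.2 51.2
 leg 42 [ 30.9 -79.3] z 47.4 50.7
 leg 45 [27.3 79.3] z 46.3 51.2
 leg 47 [ 28.5 128.9] z 46.2 50.3
1609 [465.85305085 -55.74682321 124.19340039] [576.27914176  44.13228365 150.92651407] [array([0.7, 0.5]), array([ 98.5, 109.2]), np.float64(89.4)]
```

View pics/s2.png

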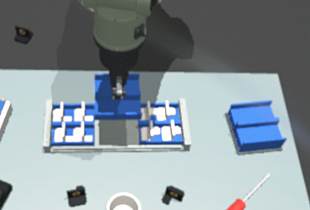

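The tray hangs level and centred in the gripper, and the brackets are undisturbed. Next, the placement.

Run:
```python
from workcell import *
from h import *
a=np.deg2rad(7.3); X,Y=523.9,324.0
movel([X,Y,140],R(a),max_speed=150)
movel([X,Y,75],max_speed=80); wait(0.3)
g=movel([X,Y,61],max_speed=12,guard=5)
s=read_state();print(g,s["time"],s["eef_pos"],s["ft_force"])
for n in("scene","top"):
    c=camera(n);P,ok=cloud(c); m=ok&blue(c)&(P[...,2]>48)&(P[...,2]<80)&(P[...,1]>220); print(n,P[m][:,2].max(),[np.round(x,1) for x in cv2.minAreaRect(P[m][:,:2].astype(np.float32))])
    m=ok&blue(c)&(P[...,2]>8)&(P[...,2]<45)&(P[...,1]>220); print(n,[np.round(x,1) for x in cv2.minAreaRect(P[m][:,:2].astype(np.float32))])
cv2.imwrite("pics/s3.png",cv2.resize(c["image"][120:220,60:200],None,fx=4,fy=4))
c=camera("scene");cv2.imwrite("pics/s4.png",cv2.resize(c["image"][160:260,340:480],None,fx=4,fy=4))
```

```text
True 20.7417 [523.84851039 323.95014486  64.24681681] [-1.28612646 -1.16326455  7.11806015]
scene 74.93836515002215 [array([524.5, 322.9]), array([108. ,  99.9]), np.float64(7.1)]
scene [array([551. , 301.1]), array([144.2,  72.9]), np.float64(50.0)]
top 76.01385000045718 [array([523. , 323.9]), array([107.7, 100. ]), np.float64(6.9)]
top [array([522.3, 322.2]), array([104.9,  94.6]), np.float64(7.4)]
```

View pics/s4.png

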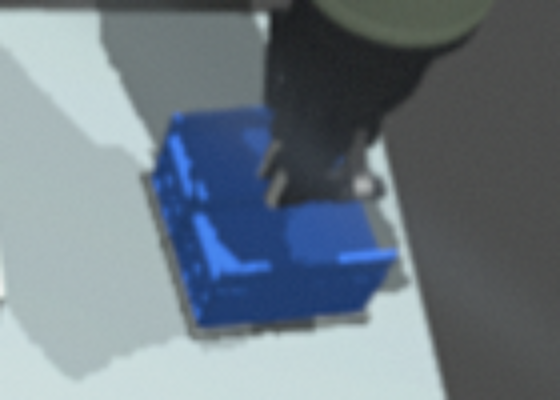

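Contact came at the expected height. The tray is within about 1 mm and 1° of the pile, so I release it.

Run:
```python
from workcell import *
from h import *
open_gripper()
s=read_state();print(s["finger_gap"],s["ft_force"])
p=s["eef_pos"]; movel([p[0],p[1],180],max_speed=90)
movel([p[0]-120,p[1]-60,230],max_speed=150)
for n in("scene","top"):
    c=camera(n);P,ok=cloud(c); m=ok&blue(c)&(P[...,2]>59)&(P[...,2]<85)&(P[...,1]>220); print(n,np.percentile(P[m][:,2],[2,50,98]),[np.round(x,1) for x in cv2.minAreaRect(P[m][:,:2].astype(np.float32))])
    legs(c); cv2.imwrite(f"pics/{n}5.png",c["image"])
print(read_state()["time"])
```

```text
85.35275079213189 [ 0.82140458 -0.12679204 -0.06593925]
scene [59.40547083 69.80228537 74.69608392] [array([524.1, 322.1]), array([110.4,  97.9]), np.float64(6.3)]
 leg 48 [-27.1 -78.4] z 46.2 51.0
 leg 39 [-25.2  77.4] z 46.7 51.0
 leg 39 [-25.8 121. ] z 46.9 51.0
 leg 40 [ -23.  -129.3] z 47.3 51.6
 leg 45 [  29.7 -123.2] z 47.2 51.6
 leg 41 [ 30.6 -79.3] z 47.5 54.0
 leg 42 [27.  79.3] z 47.0 51.0
 leg 48 [ 27.9 128.9] z 46.0 51.8
top [59.93980507 71.00652691 74.85146244] [array([522.9, 323.8]), array([107.7,  97.7]), np.float64(7.6)]
 leg 47 [26.2 81.1] z 47.8 51.5
 leg 53 [ 25.9 -78. ] z 46.6 51.6
 leg 53 [  27.4 -122. ] z 48.1 51.1
 leg 51 [ 26.9 130.7] z 48.1 51.7
 leg 54 [ -27.  -127.8] z 46.6 51.1
 leg 40 [-28.5 122.5] z 47.8 52.7
 leg 50 [-28.4  79.1] z 47.9 51.5
 leg 50 [-27.3 -76.9] z 46.8 51.7
24.275
```

View pics/scene5.png

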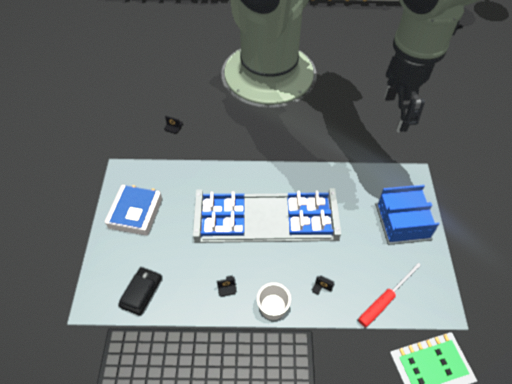

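The view shows all eight brackets upright in their trays, the tray square on the pile at about (407, 213), and the bystanders where they were.

```bash
python3 -c "
from workcell import *
print(finish_job())"
```

```text
the job is handed in; nothing more can be done
None
```

I handed the job in after about 24 s of robot time: both brackets are in their own trays, and the emptied tray is on the pile within about 2 mm and 1° of straight by the cameras, with the other things left where they were. The judge's result was not returned.

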